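Unclip the charged battery pack and put it in the tool case

ROBOT

A 6-joint arm with a two-finger parallel gripper is mounted at the origin on the work surface. World frame = base frame: x ahead of the robot, y to its left, z up, the work surface at z = 0. Lengths are in m, angles in rad, forces in N, time in s.
With the tool pointing down it reaches from about 0.3 to 0.875 m from the base axis. Payload 6.4 kg.
Tool frame: the origin (TCP) lies between the finger pads; the fingertips stand 19 mm ahead of it and the grasp point (between the pads) is the TCP; z points along the fingers, y is the direction in which the jaws open and shut (so a half turn about z gives the same grasp; the last joint's range is limited). The gripper opens to 85 mm and grips with 20 to 120 N. Pads are 22 mm wide; open, the fingers measure 114 mm over their backs; the gripper's body (76 mm by 85 mm) begins 54 mm behind the grasp point. The pads swing forward as they close: fully open they stand 13 mm farther back than shut.
Start: joints at [-1.539, 0.181, 1.607, -0, 1.354, -0.206], TCP at [0.135, -0.559, 0.25] pointing down, gripper open.
Joint ranges: [-2.99, 2.99], [-0.89, 2.07], [0.3, 2.58], [-1.14, 4.28], [0, 2.63], [-3.12, 3.12]. Speed limits (rad/s): [2.57, 2.57, 3.01, 3.14, 3.14, 3.14].

INTERFACE

Orientations are given as a unit quaternion [w, x, y, z].
In Python, from bench import * gives the robot as it stands.
- The arm moves only by the tool apply_moves, never from a script. Its argument "moves" is a list that holds one entry, the list of rows, each a list of 7 numbers: the shift along the tool's x, y, z in cm, then the turn, a rotation vector about the tool's x, y, z in rad, then the opening, from 0 (shut) to 1 (fully open). A call has 1 to 8 rows; each row is the pose to reach, as a shift and turn from the pose commanded when the call began, along the tool's axes at that moment; what a row does not reach only later rows make up. A row lasts 1/10 s, in which the tool goes at most 50 mm and 8.59 degrees, less where a joint would pass 70% of its speed; a pose out of reach is approached as far as the arm can. A call with a gripper value outside its range is refused whole. The fingers move at their own pace and stop on an object; the grip force is fixed at half the most. Time passes only in rows, so rows that repeat a pose let the fingers close. It gives the time, the measured TCP pose, the force and the opening at its end, in the units of the state.
- get_obs(): the state, without advancing time (a new reading comes with each control period).
- camera(name): name is "side" or "top"; returns the picture (480x640x3 uint8, red, green, blue); there is no depth.
- get_calibration(name): a dict with "vertical_fov" (degrees; the focal length in pixels is half the picture's height over the tangent of half this angle, whatever the lens; pixels are square), "cx", "cy" (the principal point, pixels), "R" (3x3) and "t" (3): a world point X has camera coordinates R X + t. Camera axes: x right, y down, z forward; pixel columns grow to the right and rows downward; lengths in m; the calibration is good to about 2 mm. A picture is of the moment at which its call begins. get_calibration takes no time and is no camera call.
- hand_in(): hands the job in, once; it reports no verdict.
The state is a dict: "time_s": time; "q": joint angles; "dq": joint speeds; "joint_efforts": joint torques, N m; "eef_pos": TCP position; "eef_rot": TCP orientation; "wrist_force": force on the tool from outside, world axes, zero at the start; "torque": the same for the moment, N m; "opening": opening from 0.0 (shut) to 1.0 (fully open).
Only numpy, scipy, OpenCV 4.12 (cv2) and the standard library are available. Lean on these libraries where they do the work, as an engineer would, in place of code of your own. Each camera call takes 0.05 s, during which the arm holds its last target. There are 200 camera calls.

TASK

The taller of the two battery packs has finished charging. Pinch its two side buttons in together to free its catch, draw it up out of its sloping charger cradle, and stand it upright on its foot inside the empty bay of the open tool case: set it down on the bay's floor before letting go, do not drop it. Leave the shorter pack where it is, in its own charger.

Things in the scene. Friction and masses are not known exactly. Their poses are not given: they have to be found in the camera images.
- pack: the taller battery pack, a dark plastic block 40 mm (x) by 44 mm (y) by 128 mm (z, length), 0.25 to 0.45 kg. Origin: centre of its flat foot; its z axis runs from the foot to the top. At the start it stands foot down in its cradle, so its z axis leans 0.60 to 0.64 rad (about 35 degrees) from vertical, the top leaning over the low front of the cradle, roughly towards the robot. On its +y and -y sides it has one grey ribbed spring button each
- pack_grip (a point): the point of the taller pack midway between its two buttons, on the pack's long axis, 104 mm above its foot. The button faces are 24 mm (x) by 22 mm (along z), and stand 7 mm out of the pack's sides: 58 mm over both at rest, 44 mm when both are pressed flush with the pack's sides. Fingers that close along the pack's y axis press both
- pack_left (a joint): travel of the taller pack's +y button: 0 out, 0.007 m flush with the side. Spring: about 2.5 N to start, 8 N when flush. A catch tooth, rigidly part of the button, sits 17 to 27 mm above the foot and hooks under a lip in the cradle; it is clear of the lip once BOTH buttons are in by 5 mm or more, and springs out again when let go
- pack_right (a joint): travel of the taller pack's -y button, the same
- pack_short: the shorter battery pack, 40 by 44 by 90 mm, otherwise alike (origin, axes, buttons, catch), in its own identical cradle; to be left there
- cradle: charger cradle of the taller pack, mid-grey plastic, fixed to the table, base 115 (x) by 90 (y) mm, 99 mm high. Origin: centre of its underside, z up, low front at its -x. The socket's axis, along which the pack comes out, is cos(0.6) up and sin(0.6) towards the cradle's -x. The socket is 48 mm deep; play 1 mm at each side of the pack, 1.5 mm front to back, so the pack may lean up to 0.04 rad more
- cradle_seat (a point): centre of the floor of that socket, 45 mm above the table: where the origin of the taller pack lies (within 3 mm) while it is home
- case: the open tool case, dark grey plastic, fixed to the table, 220 (x) by 240 (y) by 60 mm high, walls 4 mm. Origin: centre of its underside, z up. Other bays hold a screwdriver, tape roll, socket piece and jar (60 mm high)
- bay (a point): centre of the floor of the empty bay of the case, 4 mm above the table: the bay is 104 mm along the case's x and 84 mm along its y, in the case's front (-x), left (+y) corner. The outer walls rise to 60 mm above the table, the partitions to the other bays to 50 mm
Not all that is in view belongs to the job. Leave any red look-alike of the pack alone. What is shaped like the cradle but pink is not meant.

How it is judged:
On the way, in this order (a step that is already met when the one before it is completed fails the run):
1. both buttons of the taller pack are pressed in together (each more than 3 mm) while it still sits home in its cradle (value of joint each of pack_left, pack_right above 0.003 m and distance between pack and cradle_seat below 0.008 m), for 0.1 s.
2. the taller pack is drawn out of its cradle (distance between pack and cradle_seat above 0.06 m), for 0.1 s.
3. the taller pack is set down upright in the empty bay, its foot within 8 mm of the floor, while still held (z of pack in the frame of bay below 0.008 m and x of pack in the frame of bay between -0.034 and 0.034 m and y of pack in the frame of bay between -0.024 and 0.024 m and angle between pack's own z axis and vertical below 0.2 rad and contact force between the fingers and pack above 1 N), for 0.1 s.
At the end, for the whole second after the job is handed in: The taller pack stands upright (within 0.1 rad), foot on the floor of the empty bay (within 5 mm), its centre within 34 mm (bay x) and 24 mm (bay y) of the bay's centre, let go and at rest; the shorter pack is within 15 mm of its starting place in its charger (z of pack in the frame of bay between -0.004 and 0.005 m and x of pack in the frame of bay between -0.034 and 0.034 m and y of pack in the frame of bay between -0.024 and 0.024 m and angle between pack's own z axis and vertical below 0.1 rad and linear speed of pack below 0.02 m/s and distance of pack_short from where it was at the start of the episode below 0.015 m); the robot touches nothing.
It fails at once if the shorter pack is pulled or knocked more than 15 mm from its place (distance of pack_short from where it was at the start of the episode above 0.015 m).
It also fails if it takes over 42 s, if anything falls off the work surface, if the arm or the gripper's body presses on something with over 40 N, if the wrist force passes 120 N, or if a joint passes its speed limit or range.

## Working session

There is one attempt and no reset: what is moved stays moved. The work goes in short steps, Python scripts to look and compute and a tool call to move; the robot and the scene stay as the last step left them, time stands still between calls to the robot, and variables do not carry over. Pictures are saved under pics/ and viewed, about 8 in all and at most 12, crops included, and the job is handed in when it is done.

Besides the shell and the picture viewer there is one more tool, called by a JSON object that holds its "name" and its "arguments", one argument or row to a line. apply_moves: Moves the arm, as the interface text tells. Its arguments: {"type":"object","properties":{"moves":{"type":"array","items":{"type":"array","items":{"type":"array","items":{"type":"number"}}}}},"required":["moves"]}

```bash
mkdir -p pics; python3 - <<'E'
from bench import *
import cv2
for n in("side","top"):
    c=get_calibration(n); print(n,c)
    cv2.imwrite(f"pics/{n}0.png",camera(n)[:,:,::-1])
print(get_obs())
E
```

```text
side {'vertical_fov': 46.98217397729107, 'cx': 316.3781295725471, 'cy': 237.45232501972467, 'R': array([[ 0.99938163, -0.03031143, -0.01782038],
       [-0.03352333, -0.66847478, -0.7429789 ],
       [ 0.01060828,  0.74311687, -0.66907756]]), 't': array([-0.44976695,  0.09580315,  1.03405926])}
top {'vertical_fov': 46.41327143580178, 'cx': 318.56286154996315, 'cy': 234.80319012050748, 'R': array([[ 0.00284264, -0.99992379, -0.01201361],
       [-0.99431858, -0.00154795, -0.10643385],
       [ 0.10640714,  0.01224791, -0.99424721]]), 't': array([6.98246409e-04, 4.73128898e-01, 1.23895270e+00])}
{'time_s': 0.1, 'q': array([-1.53929760e+00,  1.81488624e-01,  1.60789115e+00, -2.06847432e-05,
        1.35381191e+00, -2.06319890e-01]), 'dq': array([ 0.000472  , -0.00293209, -0.00219372,  0.00021264, -0.00049766,
        0.00132109]), 'joint_efforts': array([ 5.55876795e-04, -4.45874119e+01, -3.52239454e+01, -1.71552197e-04,
        4.13148853e-03, -1.97082738e-05]), 'eef_pos': array([ 0.13544527, -0.55834158,  0.24947007]), 'eef_rot': array([-7.97342105e-04,  9.92938032e-01,  1.18631467e-01,  5.97374178e-05]), 'wrist_force': array([-0.44959049,  0.12907744, -0.13939204]), 'torque': array([-0.03939524, -0.02588964, -0.00958098]), 'opening': 1.0005807239585465}
```

View pics/side0.png

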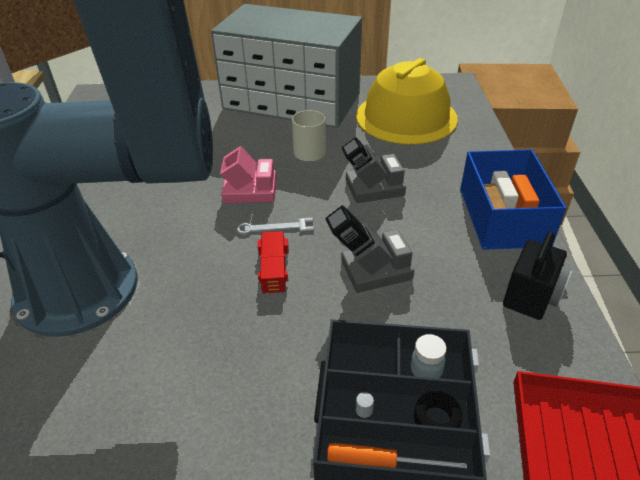

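View pics/top0.png

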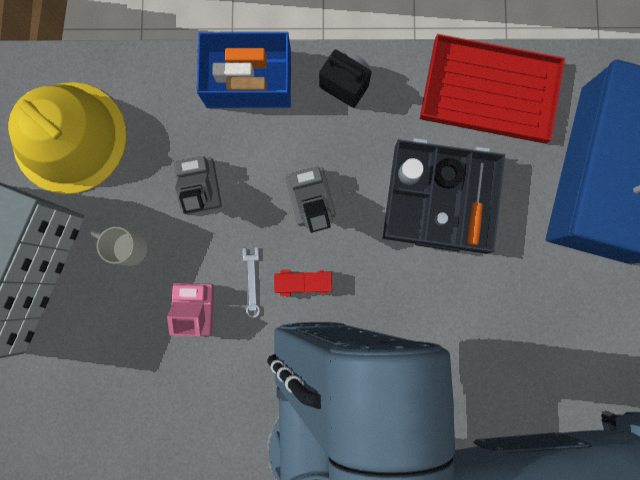

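The side view shows the near cradle at about (375,250), the far one at (370,170) and the case's empty bay at about (363,345). The top view has the cradles at (310,200) and (195,185) and the bay at (405,212). I'll enlarge these.

```bash
python3 - <<'E'
import cv2,numpy as np
s=cv2.imread("pics/side0.png");t=cv2.imread("pics/top0.png")
g=lambda im,x,y,w,h,k:cv2.convertScaleAbs(cv2.resize(im[y:y+h,x:x+w],None,fx=k,fy=k,interpolation=cv2.INTER_CUBIC),alpha=1.5,beta=20)
cv2.imwrite("pics/c1.png",g(s,310,130,120,165,3.6) if 0 else np.hstack([g(s,320,130,100,160,3.75),g(t,270,150,75,100,6)[:600,:425]]))
cv2.imwrite("pics/c2.png",g(t,375,130,135,130,4.5))
E
```

```text
(no output)
```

View pics/c1.png

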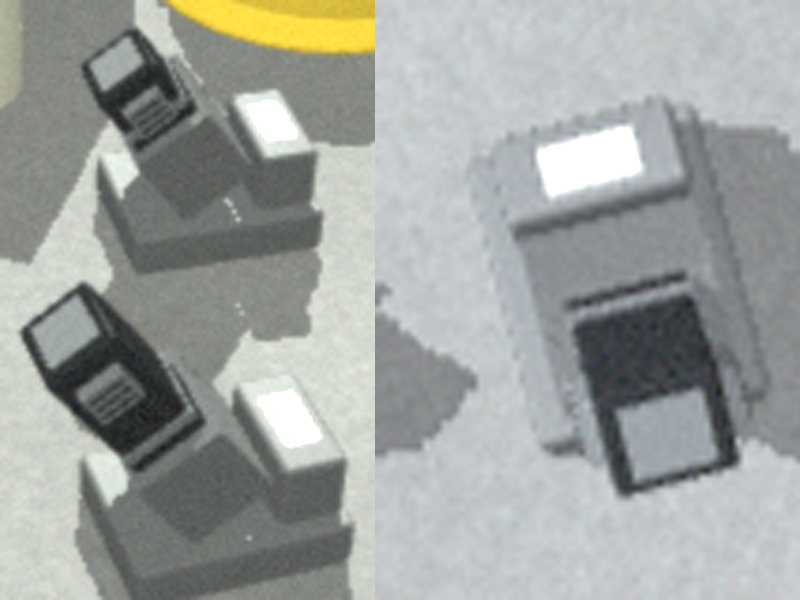

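View pics/c2.png

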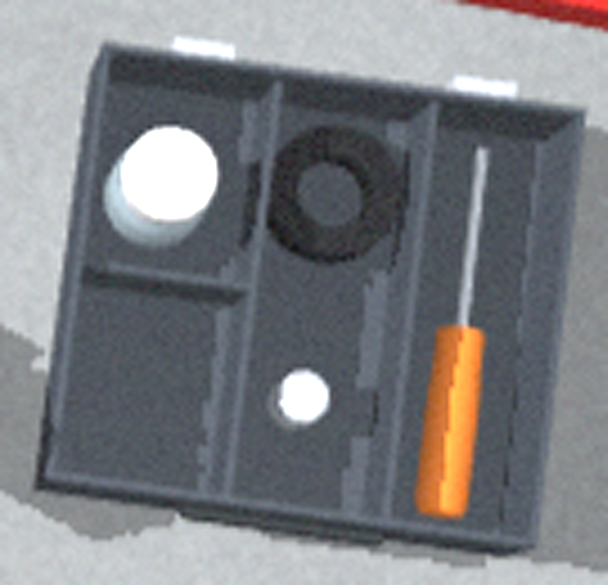

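The near cradle holds the taller pack; the bay is empty. One larger crop for corner points.

```bash
python3 - <<'E'
import cv2,numpy as np
s=cv2.imread("pics/side0.png");t=cv2.imread("pics/top0.png")
g=lambda im,x,y,w,h,k:cv2.convertScaleAbs(cv2.resize(im[y:y+h,x:x+w],None,fx=k,fy=k,interpolation=cv2.INTER_CUBIC),alpha=1.8,beta=25)
cv2.imwrite("pics/c3.png",np.hstack([g(s,320,200,50,75,8),g(t,297,190,50,75,8)]))
E
```

```text
(no output)
```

View pics/c3.png

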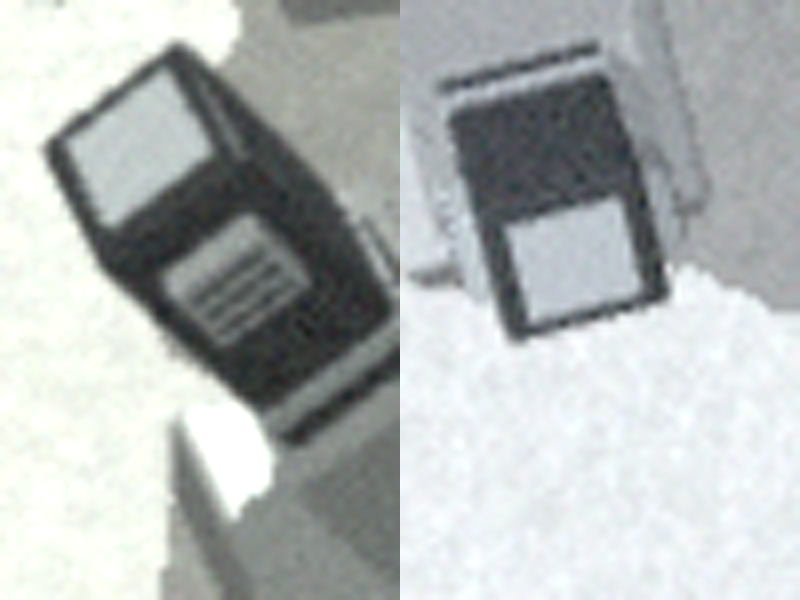

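```bash
cat > h.py <<'E'
from bench import *
import numpy as np
from scipy.optimize import least_squares
from scipy.spatial.transform import Rotation as Ro
def proj(n,X):
    c=get_calibration(n);f=240/np.tan(np.radians(c["vertical_fov"]/2))
    p=np.atleast_2d(X)@c["R"].T+c["t"];return f*p[:,:2]/p[:,2:]+[c["cx"],c["cy"]]
def ray(n,uv,z):
    c=get_calibration(n);f=240/np.tan(np.radians(c["vertical_fov"]/2))
    d=c["R"].T@np.array([(uv[0]-c["cx"])/f,(uv[1]-c["cy"])/f,1]);o=-c["R"].T@c["t"];return o+d*(z-o[2])/d[2]
E
python3 - <<'E'
from h import *
x,y=.02,.022
P={"side":([(-x,y,.128),(x,y,.128),(-x,-y,.128),(0,0,.128),(0,-.029,.104)],
  [(45,150),(178,42),(107,265),(139,150),(234,279)],(320,200)),
 "top":([(-x,-y,.128),(-x,y,.128),(0,0,.128)],[(268,297),(117,340),(176,259)],(297,190))}
def rot(p):return Ro.from_euler("z",p[3])*Ro.from_euler("y",-p[4])
def res(p):
    r=[]
    for n,(m,u,o) in P.items():
        r.append(proj(n,rot(p).apply(m)+p[:3])-((np.array(u)+.5)/8-.5+o))
    r=np.vstack(r).ravel()
    return np.r_[r,(p[2]-.045)/.001,(p[4]-.62)/.02]
s=least_squares(res,[.55,0,.045,.25,.62]);print(s.x.round(4));print(res(s.x).round(1))
print("grip",rot(s.x).apply([0,0,.104])+s.x[:3])
# case: outer-corner rim z=.06, bay rim etc
k=lambda u:(np.array(u)+.5)/4.5-.5+np.array([375,130])
for nm,u in dict(BL=(38,490),BR=(532,550),TR=(585,110),TL=(105,47)).items():print(nm,ray("top",k(u),.06).round(4))
E
```

```text
[0.559  0.021  0.0452 0.2747 0.615 ]
[-1.3 -0.6  0.  -1.3 -0.9  0.9  0.1  0.1  1.4  1.6  0.7 -0.1 -1.   0.2
 -0.3 -0.8  0.2 -0.3]
grip [0.50120868 0.00470172 0.13013948]
BL [ 0.4615 -0.14    0.06  ]
BR [ 0.4327 -0.3788  0.06  ]
TR [ 0.6504 -0.4115  0.06  ]
TL [ 0.6824 -0.1753  0.06  ]
```

```bash
cat >> h.py <<'E'
seat=np.array([.559,.021,.045]);RP=Ro.from_euler("z",.275)*Ro.from_euler("y",-.615)
def row(pos,Rpack):
    o=get_obs();q=o["eef_rot"];T=Ro.from_quat([*q[1:],q[0]])
    G=Rpack*Ro.from_matrix(np.diag([1.,-1,-1]))
    print("row",(100*T.inv().apply(np.array(pos)-o["eef_pos"])).round(2),(T.inv()*G).as_rotvec().round(3))
E
python3 - <<'E'
from h import *
row(seat+RP.apply([0,0,.224]),RP); row([.40,-.2,.25],RP)
E
```

```text
row [ 41.9  -45.84   2.24] [ 0.01   0.615 -0.036]
row [ 34.15 -28.59   0.  ] [ 0.01   0.615 -0.036]
```

{"name": "apply_moves", "arguments": {
  "moves": [
    [[34.0,-28.6,-1.0,0,0.3,0,1],[34.0,-28.6,-1.0,0,0.3,0,1],[34.0,-28.6,-1.0,0,0.3,0,1],[34.0,-28.6,-1.0,0,0.3,0,1],[34.0,-28.6,-1.0,0,0.3,0,1],[34.0,-28.6,-1.0,0,0.3,0,1],[34.0,-28.6,-1.0,0,0.3,0,1],[34.0,-28.6,-1.0,0,0.3,0,1]]
  ]
}}

```text
time_s: 0.9
eef_pos: [0.3728, -0.2348, 0.2592]
eef_rot: [-0.018, 0.982, 0.117, 0.149]
wrist_force: [1.4, -0.6, -1.2]
opening: 1.004
```

```bash
python3 - <<'E'
from h import *
print(get_obs()["q"],get_obs()["eef_pos"]);row(seat+RP.apply([0,0,.224]),RP)
E
```

```text
[-1.03997736 -0.27896495  2.05584515  0.29922259  1.28754416  0.22083324] [ 0.37282771 -0.23475617  0.25920412]
row [  9.76 -20.     6.29] [ 0.017  0.315 -0.034]
```

{"name": "apply_moves", "arguments": {
  "moves": [
    [[9.8,-20.0,6.3,0.017,0.315,-0.034,1],[9.8,-20.0,6.3,0.017,0.315,-0.034,1],[9.8,-20.0,6.3,0.017,0.315,-0.034,1],[9.8,-20.0,6.3,0.017,0.315,-0.034,1],[9.8,-20.0,6.3,0.017,0.315,-0.034,1],[9.8,-20.0,6.3,0.017,0.315,-0.034,1],[9.8,-20.0,6.3,0.017,0.315,-0.034,1],[9.8,-20.0,6.3,0.017,0.315,-0.034,1]]
  ]
}}

```text
time_s: 1.7
eef_pos: [0.4343, -0.0167, 0.2283]
eef_rot: [-0.041, 0.944, 0.131, 0.3]
wrist_force: [-0.1, -0.1, -0.8]
opening: 0.998
```

```bash
python3 - <<'E'
from h import *
print(get_obs()["q"],get_obs()["eef_pos"]);row(seat+RP.apply([0,0,.224]),RP);row(seat+RP.apply([0,0,.104]),RP)
E
```

```text
[-0.6755163  -0.54264721  2.37450348  0.58894743  1.00608639  0.3754862 ] [ 0.43432153 -0.01672929  0.22830719]
row [ 0.06 -0.25  0.09] [ 0. -0. -0.]
row [ 0.06 -0.25 12.09] [ 0. -0. -0.]
```

{"name": "apply_moves", "arguments": {
  "moves": [
    [[0,-0.2,3,0,0,0,1],[0,-0.2,6,0,0,0,1],[0,-0.2,6,0,0,0,1],[0,-0.2,6,0,0,0,1]]
  ]
}}

```text
time_s: 2.1
eef_pos: [0.4666, -0.0054, 0.1786]
eef_rot: [-0.042, 0.944, 0.13, 0.299]
wrist_force: [0.1, -0.4, 0.1]
opening: 0.998
```

```bash
python3 - <<'E'
from h import *
import cv2
row(seat+RP.apply([0,0,.104]),RP)
s=camera("side")[:,:,::-1];t=camera("top")[:,:,::-1]
g=lambda im,x,y,w,h,k:cv2.convertScaleAbs(cv2.resize(im[y:y+h,x:x+w],None,fx=k,fy=k,interpolation=cv2.INTER_CUBIC),alpha=1.6,beta=20)
cv2.imwrite("pics/p1.png",np.hstack([g(s,290,165,80,120,5),g(t,275,160,80,120,5)]))
E
```

```text
row [ 0.15 -0.02  6.06] [-0.001  0.002 -0.002]
```

View pics/p1.png

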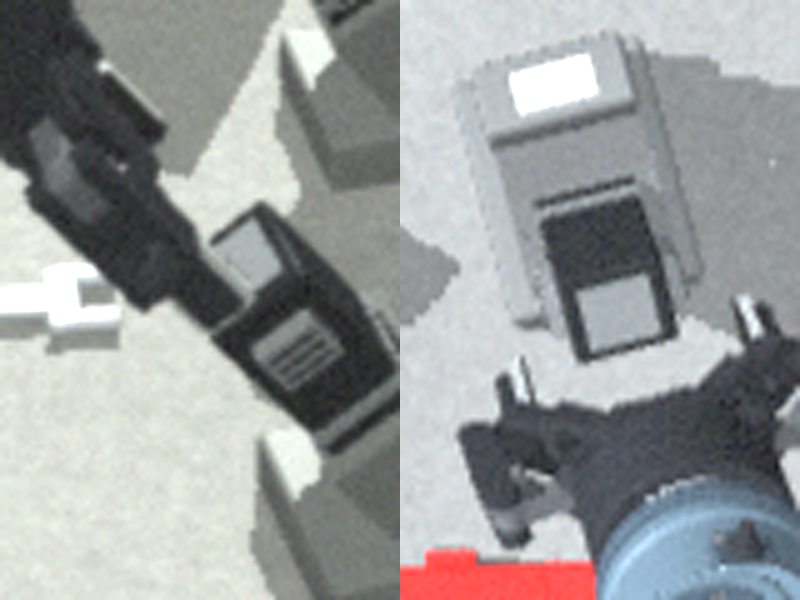

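```bash
python3 - <<'E'
from h import *
o=get_obs();q=o["eef_rot"];T=Ro.from_quat([*q[1:],q[0]])
d=lambda n,X,off:((proj(n,X)-off+.5)*5-.5).round(0).tolist()
for s in(-1,1):
  for n,off in(("side",(290,165)),("top",(275,160))):
    off=np.array(off)+(0 if n=="side" else np.array([-80,0]))
    print(s,n,d(n,T.apply([(x,s*y,.006) for y in(.0425,.057) for x in(-.011,.011)])+o["eef_pos"],off))
for n,off in(("side",(290,165)),("top",(195,160))):
  print(n,"top face",d(n,RP.apply([(x,y,.128) for x in(-.02,.02) for y in(.022,-.022)])+seat,np.array(off)),"btn-",d(n,RP.apply([(x,-.029,z) for x in(-.012,.012) for z in(.093,.115)])+seat,np.array(off)))
E
```

```text
-1 side [[124.0, 169.0], [173.0, 129.0], [111.0, 144.0], [160.0, 105.0]]
-1 top [[536.0, 394.0], [522.0, 347.0], [501.0, 404.0], [487.0, 357.0]]
1 side [[202.0, 322.0], [255.0, 281.0], [216.0, 351.0], [270.0, 309.0]]
1 top [[740.0, 337.0], [729.0, 290.0], [775.0, 327.0], [764.0, 280.0]]
side top face [[172.0, 266.0], [212.0, 346.0], [261.0, 195.0], [305.0, 273.0]] btn- [[293.0, 394.0], [259.0, 363.0], [348.0, 352.0], [314.0, 320.0]]
top top face [[578.0, 363.0], [681.0, 335.0], [555.0, 280.0], [659.0, 251.0]] btn- [[679.0, 277.0], [688.0, 300.0], [666.0, 227.0], [675.0, 250.0]]
```

The side crop has the fingertip at (231,314) and the button at (297,350). In the top crop the finger midpoint is (632,335) and the pack's front edge midpoint is (630,347). The tool is aligned with the pack, so I'll go down and close.

{"name": "apply_moves", "arguments": {
  "moves": [
    [[0.1,0,2,0,0,0,1],[0.1,0,4,0,0,0,1],[0.1,0,6,0,0,0,1],[0.1,0,6,0,0,0,1],[0.1,0,6,0,0,0,1]]
  ]
}}

```text
time_s: 2.7
eef_pos: [0.5012, 0.0047, 0.1319]
eef_rot: [-0.041, 0.944, 0.131, 0.3]
wrist_force: [-0.2, 0.4, 0.9]
opening: 0.998
```

{"name": "apply_moves", "arguments": {
  "moves": [
    [[0,0,0,0,0,0,0],[0,0,0,0,0,0,0],[0,0,0,0,0,0,0],[0,0,0,0,0,0,0],[0,0,0,0,0,0,0],[0,0,0,0,0,0,0],[0,0,0,0,0,0,0],[0,0,0,0,0,0,0]]
  ]
}}

```text
time_s: 3.5
eef_pos: [0.5016, 0.0047, 0.1321]
eef_rot: [-0.041, 0.944, 0.131, 0.301]
wrist_force: [-14.2, -2.4, 15.2]
opening: 0.513
```

```bash
python3 - <<'E'
from h import *
import cv2
o=get_obs();print(o["opening"]*.085,o["wrist_force"],o["torque"]);row(seat+RP.apply([0,0,.104]),RP)
s=camera("side")[:,:,::-1];t=camera("top")[:,:,::-1]
g=lambda im,x,y,w,h,k:cv2.convertScaleAbs(cv2.resize(im[y:y+h,x:x+w],None,fx=k,fy=k,interpolation=cv2.INTER_CUBIC),alpha=1.6,beta=20)
cv2.imwrite("pics/p2.png",np.hstack([g(s,290,165,80,120,5),g(t,275,160,80,120,5)]))
E
```

```text
0.04362926043117226 [-14.17497715  -2.42911179  15.23504025] [-0.00590272  0.78317827 -0.22019096]
row [-0.15 -0.01  0.16] [ 0.001 -0.002  0.001]
```

View pics/p2.png

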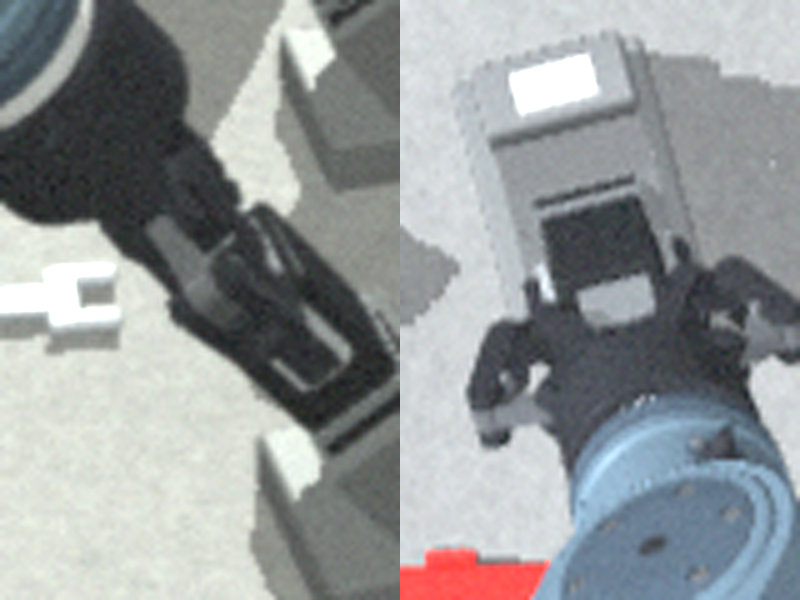

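The fingers are closed at 43.6 mm, so both buttons are flush (finger on the button at (315,350) in the side crop). Drawing the pack out along the socket axis.

{"name": "apply_moves", "arguments": {
  "moves": [
    [[0,0,-0.7,0,0,0,0],[0,0,-1.7,0,0,0,0],[0,0,-2.7,0,0,0,0],[0,0,-3.7,0,0,0,0],[0,0,-4.7,0,0,0,0],[0,0,-6,0,0,0,0],[0,0,-8,0,0,0,0],[0,0,-8,0,0,0,0]]
  ]
}}

```text
time_s: 4.4
eef_pos: [0.4561, -0.0078, 0.1971]
eef_rot: [-0.041, 0.944, 0.131, 0.3]
wrist_force: [0.3, -0.8, -4.0]
opening: 0.511
```

```bash
python3 - <<'E'
from h import *
import cv2
o=get_obs();print(o["opening"]*.085,o["wrist_force"],o["eef_pos"])
Y=Ro.from_euler("z",-.14)
row([.47,-.06,.24],Y);row([.5135,-.1956,.23],Y)
s=camera("side")[:,:,::-1];t=camera("top")[:,:,::-1]
cv2.imwrite("pics/p3.png",np.hstack([cv2.resize(s[120:420,200:400],None,fx=2,fy=2),cv2.resize(t[80:380,220:420],None,fx=2,fy=2)]))
E
```

```text
0.0434379374745373 [ 0.30108444 -0.81872649 -3.98267378] [ 0.45614256 -0.00776645  0.19714326]
row [ 2.4   5.41 -3.54] [-0.126 -0.607  0.403]
row [ 2.21 19.64 -2.41] [-0.126 -0.607  0.403]
```

View pics/p3.png

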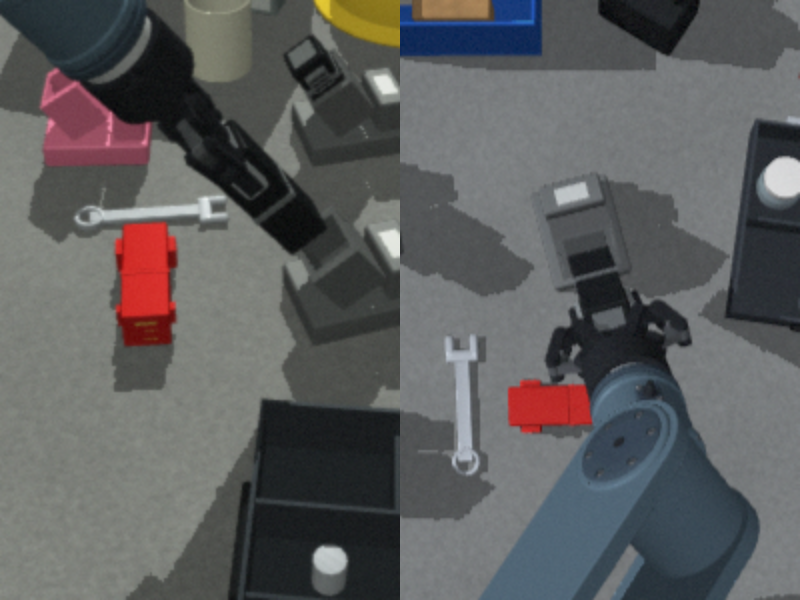

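The pack is out and held between the fingers (side crop (280,210)); the short pack is still in its cradle. I'll lift it, turn it upright and carry it over the bay.

{"name": "apply_moves", "arguments": {
  "moves": [
    [[2,0,-2.8,0,0,0,0],[4,0,-5.7,0,0,0,0],[3.4,4,-4.5,-0.025,-0.12,0.08,0],[3.4,8,-4,-0.05,-0.24,0.16,0],[3.4,12,-4,-0.075,-0.36,0.24,0],[3.4,16,-4,-0.1,-0.48,0.32,0],[3.4,19.6,-4,-0.126,-0.607,0.403,0],[3.4,19.6,-4,-0.126,-0.607,0.403,0]]
  ]
}}

```text
time_s: 5.3
eef_pos: [0.5167, -0.198, 0.243]
eef_rot: [-0.002, 0.997, -0.072, -0.005]
wrist_force: [-0.5, 1.6, -3.6]
opening: 0.508
```

```bash
python3 - <<'E'
from h import *
import cv2
o=get_obs();print(o["opening"]*.085,o["wrist_force"],o["eef_pos"],o["q"])
Y=Ro.from_euler("z",-.14)
row([.5135,-.1956,.18],Y)
s=camera("side")[:,:,::-1];t=camera("top")[:,:,::-1]
cv2.imwrite("pics/p4.png",np.hstack([cv2.resize(s[200:480,300:500],None,fx=2,fy=2),cv2.resize(t[100:380,350:550],None,fx=2,fy=2)]))
E
```

```text
0.043154073227725395 [-0.45095664  1.64587609 -3.62949448] [ 0.51674877 -0.19795062  0.24297514] [-5.79558126e-01  1.46193130e-01  1.66193231e+00 -1.45982885e-03
  1.34359034e+00  1.13493134e+00]
row [-0.29 -0.17  6.3 ] [-0.003  0.01  -0.003]
```

View pics/p4.png

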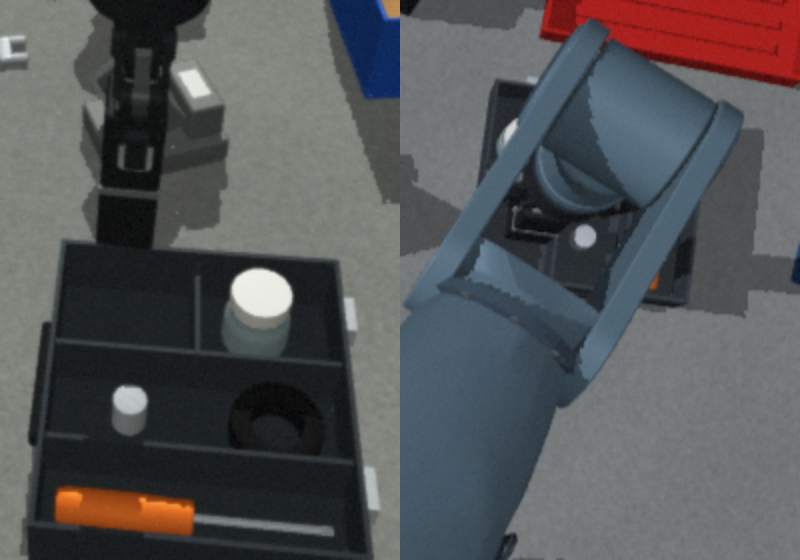

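The pack hangs upright over the bay (side crop (127,215)). Checking the bay's position from the side view.

```bash
python3 - <<'E'
from h import *
for nm,u,z in (("FL",(62,242),.06),("BLk",(340,262),.06),("partX",(55,341),.05),("partY top",(198,277),.05),("partJ",(198,350),.05)):
    print(nm,ray("side",np.array(u)/2+[300,200],z).round(4))
E=Ro.from_euler("z",-.14);c=np.array([.5567,-.2764,0])
for p in((-.11,.12,.06),(.11,.12,.06),(-.108,.030,.05),(0,.116,.05),(0,.030,.05)):print((c+E.apply(p)).round(4))
E
```

```text
FL [ 0.4702 -0.1481  0.06  ]
BLk [ 0.6876 -0.1781  0.06  ]
partX [ 0.4606 -0.2349  0.05  ]
partY top [ 0.5762 -0.1801  0.05  ]
partJ [ 0.5666 -0.2473  0.05  ]
[ 0.4645 -0.1422  0.06  ]
[ 0.6824 -0.1729  0.06  ]
[ 0.4539 -0.2316  0.05  ]
[ 0.5729 -0.1615  0.05  ]
[ 0.5609 -0.2467  0.05  ]
```

{"name": "apply_moves", "arguments": {
  "moves": [
    [[-0.1,0,3,0,0.01,0,0],[-0.1,0,6,0,0.01,0,0],[-0.1,0,9,0,0.01,0,0],[-0.1,0,12,0,0.01,0,0],[-0.1,0,12,0,0.01,0,0],[-0.1,0,12,0,0.01,0,0]]
  ]
}}

```text
time_s: 6.0
eef_pos: [0.513, -0.1933, 0.1287]
eef_rot: [-0.001, 0.998, -0.07, 0.004]
wrist_force: [0.7, 0.9, -3.5]
opening: 0.507
```

```bash
python3 - <<'E'
from h import *
import cv2
row([.516,-.198,.115],Ro.from_euler("z",-.14))
s=camera("side")[:,:,::-1]
cv2.imwrite("pics/p5.png",cv2.convertScaleAbs(cv2.resize(s[260:400,300:480],None,fx=4,fy=4),alpha=1.8,beta=20))
E
```

```text
row [0.35 0.43 1.38] [-0.003 -0.009  0.001]
```

View pics/p5.png

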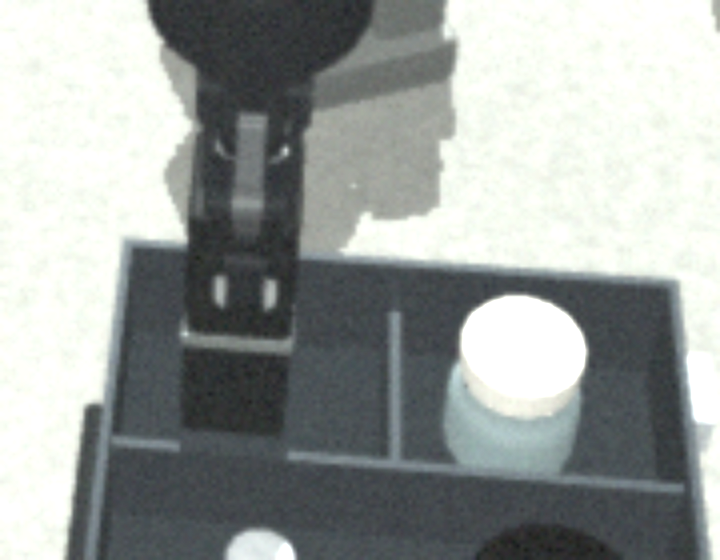

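The pack is inside the bay outline (centre x about 235, bay from 115 to 393 px), so I'll shift slightly towards +x and lower it.

{"name": "apply_moves", "arguments": {
  "moves": [
    [[0.4,0.3,0.7,0,-0.008,0,0],[0.4,0.3,1.4,0,-0.008,0,0],[0.4,0.3,1.5,0,-0.008,0,0],[0.4,0.3,1.5,0,-0.008,0,0],[0.4,0.3,1.5,0,-0.008,0,0]]
  ]
}}

```text
time_s: 6.55
eef_pos: [0.5171, -0.1978, 0.1133]
eef_rot: [-0.001, 0.998, -0.07, 0.0]
wrist_force: [-0.1, -0.5, -3.5]
opening: 0.514
```

{"name": "apply_moves", "arguments": {
  "moves": [
    [[0,0,0.1,0,0,0,0],[0,0,0.2,0,0,0,0],[0,0,0.3,0,0,0,0],[0,0,0.3,0,0,0,0]]
  ]
}}

```text
time_s: 6.95
eef_pos: [0.517, -0.1977, 0.1101]
eef_rot: [-0.001, 0.998, -0.07, 0.0]
wrist_force: [-0.2, 0.0, -3.9]
opening: 0.513
```

{"name": "apply_moves", "arguments": {
  "moves": [
    [[0,0,0.1,0,0,0,0],[0,0,0.2,0,0,0,0],[0,0,0.2,0,0,0,0]]
  ]
}}

```text
time_s: 7.25
eef_pos: [0.5172, -0.1979, 0.1086]
eef_rot: [-0.001, 0.998, -0.07, 0.001]
wrist_force: [-1.9, -0.6, -1.0]
opening: 0.508
```

{"name": "apply_moves", "arguments": {
  "moves": [
    [[0,0,0.1,0,0,0,0],[0,0,0.1,0,0,0,0],[0,0,0.1,0,0,0,0]]
  ]
}}

```text
time_s: 7.55
eef_pos: [0.5174, -0.1979, 0.1085]
eef_rot: [-0.001, 0.998, -0.07, 0.001]
wrist_force: [-2.5, 1.1, 6.6]
opening: 0.511
```

Contact with the floor is confirmed (the force went from −3.9 N to +6.6 N). Releasing and retreating.

{"name": "apply_moves", "arguments": {
  "moves": [
    [[0,0,0,0,0,0,0.75],[0,0,0,0,0,0,0.9],[0,0,0,0,0,0,1],[0,0,0,0,0,0,1],[0,0,0,0,0,0,1],[0,0,0,0,0,0,1],[0,0,0,0,0,0,1]]
  ]
}}

```text
time_s: 8.25
eef_pos: [0.5171, -0.1978, 0.1072]
eef_rot: [-0.001, 0.998, -0.07, 0.0]
wrist_force: [-0.6, 0.3, -0.2]
opening: 1.0
```

{"name": "apply_moves", "arguments": {
  "moves": [
    [[0,0,-2,0,0,0,1],[0,0,-5,0,0,0,1],[0,0,-9,0,0,0,1],[0,0,-13,0,0,0,1],[0,0,-16,0,0,0,1],[0,0,-16,0,0,0,1],[0,0,-16,0,0,0,1]]
  ]
}}

```text
time_s: 8.95
eef_pos: [0.5171, -0.1982, 0.2678]
eef_rot: [-0.001, 0.998, -0.07, 0.001]
wrist_force: [-0.3, 0.3, -1.3]
opening: 0.998
```

```bash
python3 - <<'E'
from h import *
import cv2
o=get_obs();print(o["eef_pos"],o["wrist_force"],o["time_s"])
s=camera("side")[:,:,::-1]
cv2.imwrite("pics/p6.png",cv2.convertScaleAbs(cv2.resize(s[120:400,300:480],None,fx=2.1,fy=2.1),alpha=1.8,beta=20))
E
```

```text
[ 0.51713741 -0.19816691  0.26777046] [-0.28408604  0.29490795 -1.3254481 ] 8.95
```

View pics/p6.png

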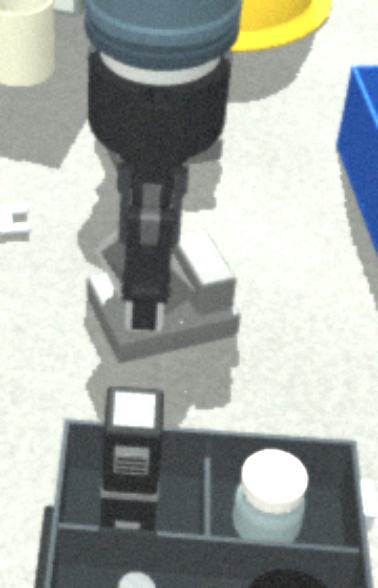

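```bash
python3 - <<'E'
from h import *
print(ray("side",np.array((133.5,409))/2.1+[300,120],.132))
hand_in()
E
```

```text
[ 0.5151853 -0.1976833  0.132    ]
the job is handed in; nothing more can be done
```

The taller pack is now standing upright in the tool case's empty bay, released, and the job is handed in at about 9 s of the 42 s allowed. `hand_in()` gives no verdict, so the points below are my own checks.

- **Release from cradle:** I pinched both buttons flush (fingers closed to 43.6 mm) while the pack was still home, then drew it 8 cm up along the socket axis.
- **Placing:** I lowered it until the floor took its weight, with the wrist force going from −3.9 N to +6.6 N, and only then opened the fingers and backed off 16 cm.
- **Final position:** The last side image shows the pack upright. Its top centre is at about (0.515, −0.198) m, within about 5 mm of my estimates of the bay centre.
- **Disagreement:** The top and side views put the case about 6 mm apart (up to 19 mm on one hard-to-see partition end). I aimed for the middle, well inside the 34 and 24 mm limits.
- **Shorter pack:** I never went near it, and it was still in its charger in a picture taken after the taller pack was drawn out. I did not measure its position at the end.

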